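# Stow a spacer ring in the tray under the bench riser

### The arm

A 6-joint arm with a two-finger parallel gripper is mounted at the origin on a cart in front of the work surface, level with it; the furniture and walls round the work are solid. World frame = base frame: x ahead of the robot, y to its left, z up, the work surface at z = 0. Lengths are in m, angles in rad, forces in N, time in s.
With the tool pointing down it reaches from about 0.3 to 0.875 m from the base axis. Payload 6.4 kg.
Tool frame: the origin (TCP) lies between the finger pads; the fingertips stand 19 mm ahead of it and the grasp point (between the pads) is the TCP (ctrl.tips_ahead is the z of the fingertips in the tool frame, in m); z points along the fingers, y is the line along which they close (so a half turn about z gives the same grasp; the last joint's range is limited). The gripper opens to 85 mm and grips with 20 to 120 N. Pads are 22 mm wide; open, the fingers measure 114 mm over their backs; the gripper's body (76 mm by 85 mm) begins 54 mm behind the grasp point. The pads swing forward as they close: fully open they stand 13 mm farther back than shut.
Start: joints at [0.907, 0.181, 1.607, -0, 1.354, -0.206], TCP at [0.254, 0.516, 0.25] pointing down, gripper open.
Joint ranges: [-2.99, 2.99], [-0.89, 2.07], [0.3, 2.58], [-1.14, 4.28], [0, 2.63], [-3.12, 3.12]. Speed limits (rad/s): [2.57, 2.57, 3.01, 3.14, 3.14, 3.14].

### API

Orientations are given as a unit quaternion [w, x, y, z].
In Python, from bench import readout, vision, ctrl gives the robot as it stands.
- The arm moves only by the tool play_rows, never from a script. Its arguments are lists of equal length, an entry for each row: "xyz": the shift along the tool's x, y, z in mm, a list of three; "rot": the turn, a rotation vector about the tool's x, y, z in rad, a list of three; "grip": the opening, from 0 (shut) to 1 (fully open). In form: {"xyz": [[x, y, z], ...], "rot": [[rx, ry, rz], ...], "grip": [grip, ...]}. A call has exactly 10 rows; each row is the pose to reach, as a shift and turn from the pose commanded when the call began, along the tool's axes at that moment; what a row does not reach only later rows make up. A row lasts 1/8 s, in which the tool goes at most 62.5 mm and 10.7 degrees, less where a joint would pass 70% of its speed; a pose out of reach is approached as far as the arm can. A call with a gripper value outside its range is refused whole. The fingers move at their own pace and stop on an object; the grip force is fixed at half the most. Time passes only in rows, so rows that repeat a pose let the fingers close, or fill a call up. It gives the time, the measured TCP pose, the force, the opening and the grip force at its end, in the units of the state.
- readout.get_obs(): the state, without advancing time (a new reading comes with each control period).
- vision.camera(name): name is "side" or "top" or "wrist"; returns a dict with "color" (384x512x3 uint8, red, green, blue), "depth" (384x512 float32, m along the optical axis (not along the pixel's ray), 0 where there is no reading), "camera_matrix" (3x3 intrinsics, pixels), "extrinsics" (4x4, takes a point from camera to world coordinates); the wrist camera has in their place "hand_eye" (4x4, takes a point from camera to tool coordinates, whose origin is the TCP and whose axes are the flange's). Camera axes: x right, y down, z forward; pixel columns grow to the right and rows downward; lengths in m; the calibration is good to about 2 mm. A picture is of the moment at which its call begins: read the wrist's pose just before it.
- ctrl.hand_in(): hands the job in; it is judged then, once.
The state is a dict: "time_s": time; "q": joint angles; "dq": joint speeds; "joint_efforts": joint torques, N m; "eef_pos": TCP position; "eef_rot": TCP orientation; "wrist_force": force on the tool from outside, world axes, zero at the start; "torque": the same for the moment, N m; "opening": opening from 0.0 (shut) to 1.0 (fully open); "grasp_force": force on a finger pad.
Only numpy, scipy, OpenCV 4.12 (cv2) and the standard library are available. Lean on these libraries where they do the work, as an engineer would, in place of code of your own. Each camera call takes 0.05 s, during which the arm holds its last target. There are 200 camera calls.

### The job

Put the 20 mm thick steel spacer ring over the brass post of the blue parts tray so that it lies flat on the tray floor, then slide the tray along the table, pan first, under the low plywood riser until it has pushed the soft stop hidden inside fully home. How deep the stop sits is not known, so feel for it and press gently, never ramming it (20 N is too much); keep the ring and your hand off the riser, leave the other things alone, and let go with the tray lying flat.

Things in the scene. Friction and masses are not known exactly. Their poses are not given: they have to be found in the camera images.
- spacer_ring_1_centre (a point): Ground steel spacer ring, outer diameter 60 mm, bore 30 mm, 20 mm thick, 0.14 kg, lying flat on the table; grasp it across its outside. The point is its centre, half-way up. A thicker ring and a bearing lie nearby; the three swap places from run to run.
- tray_post (a point): Foot of the brass post (20 mm across, 12 mm high, tapered tip) on the floor of the blue tray, at the pan's centre, 4 mm above the table. Pan 130 mm long (x) by 140 mm wide (y), walls 12 mm high, tray 0.3 to 0.55 kg. Tray +x points away from the red fin; that end enters the riser first. A ring lying flat in the tray has its centre 10 mm above this point.
- tray_fin (a point): Centre of the tray's upright red fin, 14 mm thick (tray y) over a 30 mm long waist with 28 mm thick ends (46 mm long in all, tray x), from 4 to 46 mm above the table, on a 4 mm apron, 130 mm from the post along the tray's -x; the point is 25 mm up. Grip the waist from above. When the tray is home it is still 30 mm or more in front of the deck's edge.
- riser: Low plywood riser fixed to the table: deck 200 mm deep (x), 190 mm wide, underside 32 and top 47 mm up. Origin on the table under the deck's centre; +x points into the bay, the open front edge is at x = -100 mm. Bay 154 mm wide (7 mm clear each side of the pan), black flared lead-ins. A ring flat in the tray passes 8 mm under the deck; one propped on the post hits it.
- soft_stop (a joint): How far the rubber-faced soft stop in the bay is pushed in: 0 as found, 0.010 m fully home. It resists with about 4 N all along, then stops solid, and stays where it is pushed. On the bay's centre line, facing the mouth; its depth differs every time and is not measured: the face starts 122 to 152 mm behind the riser's front edge.
- spacer_ring_3_centre (a point): Thicker steel ring, 60 mm across, 30 mm thick: leave it. The point is its centre, 15 mm up.
- guide_bearing_centre (a point): Ball bearing with a red seal, 62 mm across, 16 mm thick: leave it. The point is its centre, 8 mm up.
- spacer_ring_4: Small thin steel ring, 50 mm across, 10 mm thick, lying on the riser; leave it. Origin at the centre of its underside.
- masking_tape: Roll of masking tape, 112 mm across, 24 mm high, lying on the riser; leave it. Origin at the centre of its underside.
There are look-alikes about, which are no part of the job. Leave any pink or purple look-alike of the part that bears spacer_ring_1_centre alone.

How it is judged:
By the outcome, as a careful person would: the job done as asked, in the order asked, and still so for the second after the job is handed in, with the robot touching nothing.
It also fails if it takes over 72 s, if anything falls off the work surface, if the arm or the gripper's body presses on something with over 40 N, if the wrist force passes 120 N, or if a joint passes its speed limit or range.

## Working session

There is one attempt and no reset: what is moved stays moved. The work goes in short steps, Python scripts to look and compute and a tool call to move; the robot and the scene stay as the last step left them, time stands still between calls to the robot, and variables do not carry over. Pictures are saved under pics/ and viewed, at most 10 in all, crops included, and the job is handed in when it is done.

Besides the shell and the picture viewer there is one more tool, called after "Call:" as name(argument=value, ...), one argument or row to a line, values as JSON. play_rows: Moves the arm, as the interface text tells. Its arguments: {"type":"object","properties":{"xyz":{"type":"array","items":{"type":"array","items":{"type":"number"}}},"rot":{"type":"array","items":{"type":"array","items":{"type":"number"}}},"grip":{"type":"array","items":{"type":"number"}}},"required":["xyz","rot","grip"]}

```bash
mkdir -p pics; cat > h.py <<'E'
import numpy as np, cv2
from bench import readout, vision, ctrl
from scipy.spatial.transform import Rotation as R
def Rq(q): return R.from_quat([q[1],q[2],q[3],q[0]])
def pose(o):
    T=np.eye(4);T[:3,:3]=Rq(o['eef_rot']).as_matrix();T[:3,3]=o['eef_pos'];return T
def cam(n):
    o=readout.get_obs();c=vision.camera(n)
    c['T']=pose(o)@np.array(c['hand_eye']) if n=='wrist' else np.array(c['extrinsics'])
    return c
def ray(c,uv,z):
    uv=np.atleast_2d(uv).astype(float);K=np.array(c['camera_matrix'])
    d=np.c_[(uv[:,0]-K[0,2])/K[0,0],(uv[:,1]-K[1,2])/K[1,1],np.ones(len(uv))]@c['T'][:3,:3].T
    p=c['T'][:3,3];return p+d*((z-p[2])/d[:,2])[:,None]
def cloud(c):
    v,u=np.mgrid[:384,:512];K=np.array(c['camera_matrix']);D=c['depth']
    P=np.stack([(u-K[0,2])/K[0,0]*D,(v-K[1,2])/K[1,1]*D,D],-1)
    return P@c['T'][:3,:3].T+c['T'][:3,3]
def save(c,f): cv2.imwrite('pics/'+f,c['color'][...,::-1])
def totool(o,p): return Rq(o['eef_rot']).inv().apply(np.array(p)-o['eef_pos'])*1000
E
python3 - <<'E'
from h import *
o=readout.get_obs();print(o)
a=cam('top');b=cam('side')
im=np.vstack([a['color'],b['color']])[...,::-1]
save(a,'top.png');save(b,'side.png')
np.savez('top.npz',**a);np.savez('side.npz',**b)
print(a['T'],a['camera_matrix'],b['T'])
E
```

```text
{'time_s': 0.0, 'q': array([ 9.06712068e-01,  1.81513506e-01,  1.60798924e+00,  2.21299442e-05,
        1.35380272e+00, -2.06310279e-01]), 'dq': array([-0.000625  , -0.00042059,  0.00057446,  0.0016778 ,  0.00051404,
       -0.00101652]), 'joint_efforts': array([-3.31322744e-04, -4.44881594e+01, -3.51331508e+01, -1.71624965e-04,
        9.03568463e-03, -6.53820678e-06]), 'eef_pos': array([0.25378603, 0.51539602, 0.24940868]), 'eef_rot': array([-3.70847244e-04,  2.26895928e-01,  9.73918633e-01, -7.72021451e-04]), 'wrist_force': array([-0.37086835,  0.85448796, -0.66851316]), 'torque': array([ 0.02328413,  0.01691429, -0.00295456]), 'grasp_force': 0.0, 'opening': 0.9987181563345088}
[[-2.42998309e-02 -9.89072582e-01  1.45413015e-01  3.77780678e-01]
 [-9.99704692e-01  2.40727866e-02 -3.32103509e-03  5.41986715e-02]
 [-2.15751726e-04 -1.45450774e-01 -9.89365466e-01  1.11415174e+00]
 [ 0.00000000e+00  0.00000000e+00  0.00000000e+00  1.00000000e+00]] [[397.01878645   0.         261.08054405]
 [  0.         397.01878645 184.56567715]
 [  0.           0.           1.        ]] [[ 0.99968872  0.02326599  0.0090087   0.54022949]
 [ 0.00212922 -0.43932415  0.89832609 -1.05630926]
 [ 0.02485818 -0.89802727 -0.43923694  0.61777318]
 [ 0.          0.          0.          1.        ]]
```

View pics/top.png

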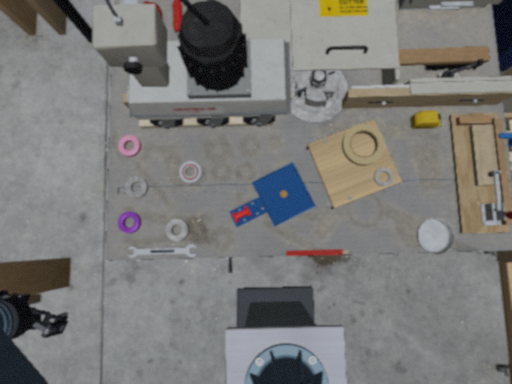

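View pics/side.png

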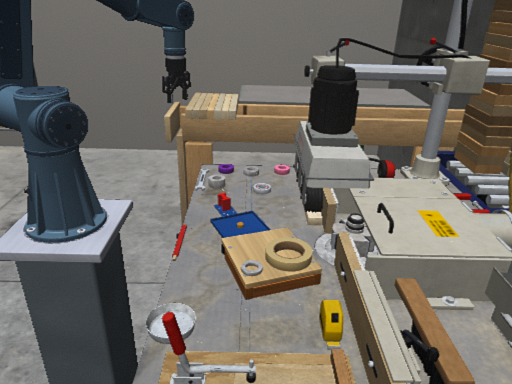

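The top view shows the ring-like candidates at (136,187), (190,172) and (176,230), with pink at (129,146) and purple at (129,222). The tray post is at (284,194), the fin at (242,212) and the riser around (355,163). I'll measure them and enlarge the candidates.

```bash
python3 - <<'E'
from h import *
a=dict(np.load('top.npz'));b=dict(np.load('side.npz'))
P=cloud(a);hsv=cv2.cvtColor(a['color'],cv2.COLOR_RGB2HSV)
for n,(u,v) in dict(A=(136,187),B=(190,172),C=(176,230)).items():
    Q=P[v-16:v+17,u-16:u+17].reshape(-1,3);z=Q[:,2]
    S=Q[z>.008]
    print(n,ray(a,(u,v),.01)[0].round(3),'z pct',np.percentile(S[:,2],[50,80,95]).round(4),len(S),'bbox ctr',((S.min(0)+S.max(0))/2).round(3),(S.max(0)-S.min(0)).round(3))
def rect(m,z,n):
    m=cv2.morphologyEx(m.astype(np.uint8),cv2.MORPH_OPEN,np.ones((3,3)))
    c=max(cv2.findContours(m,0,2)[0],key=cv2.contourArea)
    q=ray(a,c[:,0],z)[:,:2]*1000
    print(n,cv2.minAreaRect(q.astype(np.float32)),cv2.boundingRect(c))
H,S,V=cv2.split(hsv);u,v=np.meshgrid(range(512),range(384))
roi=(u>225)&(u<320)&(v>155)&(v<235)
rect(roi&(H>100)&(H<125)&(S>120),.008,'tray')
rect(roi&((H<8)|(H>172))&(S>120),.046,'fin')
rect(roi&(H>8)&(H<25)&(S>120)&(u>270)&(u<300),.014,'post')
r2=(u>300)&(u<410)&(v>110)&(v<215)
rect(r2&(P[...,2]>.035)&(P[...,2]<.09),.047,'riser')
k=cv2.resize(a['color'][125:265,105:265],None,fx=4,fy=4,interpolation=2)
cv2.imwrite('pics/crop1.png',k[...,::-1])
E
```

```text
A [0.542 0.402 0.01 ] z pct [0.0196 0.0217 0.0233] 303 bbox ctr [0.475 0.241 0.561] [0.194 0.374 1.106]
B [0.581 0.25  0.01 ] z pct [0.0158 0.0176 0.0197] 307 bbox ctr [0.495 0.166 0.561] [0.234 0.223 1.106]
C [0.419 0.289 0.01 ] z pct [0.0296 0.0317 0.0337] 348 bbox ctr [0.411 0.191 0.561] [0.074 0.274 1.106]
tray ((503.95147705078125, 8.907157897949219), (136.32232666015625, 170.97659301757812), 25.018959045410156) (248, 164, 66, 61)
fin ((457.208251953125, 106.991943359375), (15.74131965637207, 43.43113327026367), 27.2855281829834) (234, 208, 15, 12)
post ((512.7549438476562, -11.450519561767578), (8.37893295288086, 8.501020431518555), 88.1684799194336) (282, 192, 4, 4)
riser ((591.1550903320312, -206.748779296875), (191.184814453125, 204.5296173095703), 19.818254470825195) (308, 120, 93, 87)
```

View pics/crop1.png

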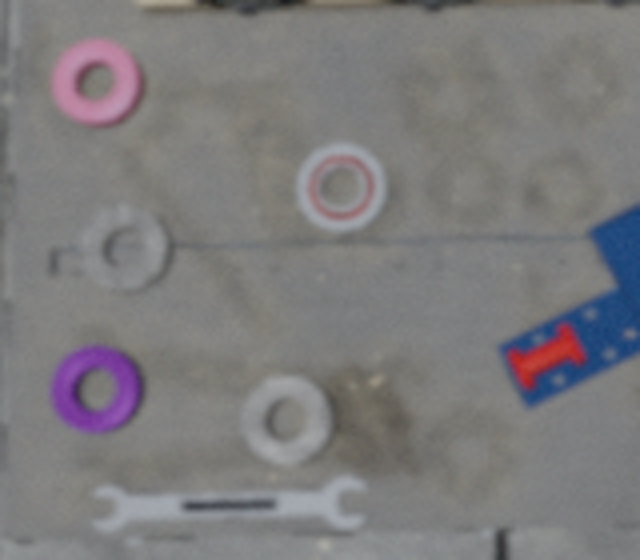

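The enlarged crop shows three plain candidates:
- **A (136,187):** grey, top about 20 mm up, at about (0.542, 0.402). This fits the 20 mm ring.
- **B (190,172):** has a red seal, top 16 mm. This is the bearing.
- **C (176,230):** grey, top 30 mm. This is the thicker ring.

Pink and purple are decoys, so A is the target and I'll move over it.

Call:
play_rows(
  xyz=[
    [-50,4,10],
    [-105,9,20],
    [-160,14,35],
    [-215,18,50],
    [-270,23,65],
    [-308,26,70],
    [-308,26,70],
    [-308,26,70],
    [-308,26,70],
    [-308,26,70],
  ],
  rot=[
    [0,0,0.12],
    [0,0,0.24],
    [0,0,0.36],
    [0,0,0.48],
    [0,0,0.6],
    [0,0,0.695],
    [0,0,0.695],
    [0,0,0.695],
    [0,0,0.695],
    [0,0,0.695],
  ],
  grip=[1,1,1,1,1,1,1,1,1,1],
)

```text
time_s: 1.35
eef_pos: [0.541, 0.4038, 0.1807]
eef_rot: [0.0, 0.544, 0.839, 0.0]
wrist_force: [-0.7, 0.1, -0.4]
opening: 0.999
grasp_force: 0.0
```

```bash
python3 - <<'E'
from h import *
o=readout.get_obs();print(o['time_s'],o['eef_pos'],o['eef_rot'],ctrl.tips_ahead)
a=cam('wrist');save(a,'w1.png');print(np.array(a['hand_eye']).round(3),a['camera_matrix'])
np.savez('w1.npz',**a)
# riser from top: edge lines in riser outline
t=dict(np.load('top.npz'));P=cloud(t)
u,v=np.meshgrid(range(512),range(384))
m=((u>300)&(u<410)&(v>110)&(v<215)&(P[...,2]>.035)&(P[...,2]<.09)).astype(np.uint8)
m=cv2.morphologyEx(m,cv2.MORPH_OPEN,np.ones((5,5)))
c=max(cv2.findContours(m,0,1)[0],key=cv2.contourArea)
q=(ray(t,c[:,0],.047)[:,:2]*1000).astype(np.float32)
print(cv2.approxPolyDP(q.reshape(-1,1,2),12,True)[:,0])
E
```

```text
1.35 [0.54101864 0.4038095  0.18068893] [5.87335615e-05 5.44282035e-01 8.38902278e-01 1.76469354e-04] 0.019
[[ 0.002 -0.957 -0.289  0.075]
 [ 1.     0.002 -0.     0.   ]
 [ 0.001 -0.289  0.957 -0.125]
 [ 0.     0.     0.     1.   ]] [[288.35554307   0.         249.9962417 ]
 [  0.         288.35554307 190.52762679]
 [  0.           0.           1.        ]]
[[ 708.555   -267.97836]
 [ 644.46655  -84.26207]
 [ 471.5341  -141.75203]
 [ 535.2325  -327.39694]]
```

View pics/w1.png

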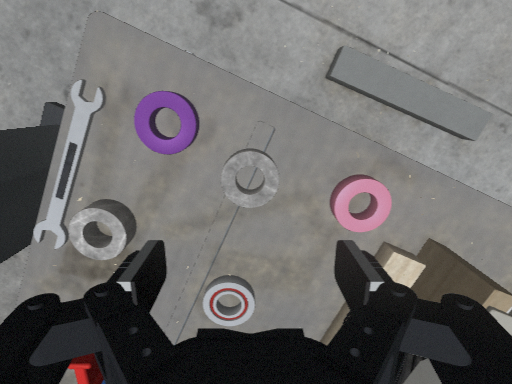

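The wrist view shows ring A at (250,178) between purple (166,122) and pink (361,204), with the thicker ring at (98,232) and the bearing at (230,301).

```bash
cat >> h.py <<'E'
def ring(a,near,zlo,zhi,ztop):
    P=cloud(a);m=(P[...,2]>zlo)&(P[...,2]<zhi)&(np.hypot(P[...,0]-near[0],P[...,1]-near[1])<.05)
    c=max(cv2.findContours(m.astype(np.uint8),0,1)[0],key=cv2.contourArea)
    q=(ray(a,c[:,0],ztop)[:,:2]*1000).astype(np.float32)
    return cv2.minEnclosingCircle(q),cv2.fitEllipse(q),np.median(P[m][:,2])
E
python3 - <<'E'
from h import *
a=dict(np.load('w1.npz'));o=readout.get_obs()
r=ring(a,(.542,.402),.016,.03,.02);print(r)
p=np.array([*r[1][0],10.])/1000;print(totool(o,p))
print(ray(a,(250,178),.02))
E
```

```text
(((540.4778442382812, 404.0478210449219), 30.30011749267578), ((540.5729370117188, 403.9338684082031), (58.89439392089844, 59.55034255981445), 18.935588836669922), np.float64(0.021112193777339555))
[  0.42085031  -0.51050813 170.69874706]
[[0.540626   0.40575154 0.02      ]]
```

Call:
play_rows(
  xyz=[
    [0,0,50],
    [0,-0.5,100],
    [0.4,-0.5,140],
    [0.4,-0.5,158],
    [0.4,-0.5,158],
    [0.4,-0.5,158],
    [0.4,-0.5,158],
    [0.4,-0.5,158],
    [0.4,-0.5,158],
    [0.4,-0.5,158],
  ],
  rot=[
    [0,0,0],
    [0,0,0],
    [0,0,0],
    [0,0,0],
    [0,0,0],
    [0,0,0],
    [0,0,0],
    [0,0,0],
    [0,0,0],
    [0,0,0],
  ],
  grip=[1,1,1,1,1,0.3,0.3,0.3,0.3,0.3],
)

```text
time_s: 2.65
eef_pos: [0.5432, 0.4042, 0.0255]
eef_rot: [0.001, 0.545, 0.838, 0.002]
wrist_force: [-0.4, -0.5, 6.6]
opening: 0.666
grasp_force: 64.3
```

Call:
play_rows(
  xyz=[
    [0,0,0],
    [0,0,-4],
    [0,0,-4],
    [0,0,-4],
    [0,0,-4],
    [0,0,-4],
    [0,0,-4],
    [0,0,-4],
    [0,0,-4],
    [0,0,-4],
  ],
  rot=[
    [0,0,0],
    [0,0,0],
    [0,0,0],
    [0,0,0],
    [0,0,0],
    [0,0,0],
    [0,0,0],
    [0,0,0],
    [0,0,0],
    [0,0,0],
  ],
  grip=[0.9,0.9,0.9,0.9,0.3,0.3,0.3,0.3,0.3,0.3],
)

```text
time_s: 3.9
eef_pos: [0.5419, 0.4034, 0.027]
eef_rot: [0.0, 0.545, 0.838, 0.001]
wrist_force: [0.3, 0.1, 5.0]
opening: 0.666
grasp_force: 64.3
```

Call:
play_rows(
  xyz=[
    [0,0,-50],
    [-30,-14,-100],
    [-80,-37,-123],
    [-130,-60,-123],
    [-180,-84,-123],
    [-230,-107,-123],
    [-280,-130,-123],
    [-330,-153,-123],
    [-380,-176,-123],
    [-416,-193,-123],
  ],
  rot=[
    [0,0,0],
    [0,0,0],
    [0,0,0],
    [0,0,0],
    [0,0,0],
    [0,0,0],
    [0,0,0],
    [0,0,0],
    [0,0,0],
    [0,0,0],
  ],
  grip=[0.3,0.3,0.3,0.3,0.3,0.3,0.3,0.3,0.3,0.3],
)

```text
time_s: 5.15
eef_pos: [0.5329, -0.0574, 0.1486]
eef_rot: [-0.001, 0.546, 0.838, -0.0]
wrist_force: [0.3, 0.2, -0.8]
opening: 0.663
grasp_force: 64.8
```

Call:
play_rows(
  xyz=[
    [0,0,0],
    [0,0,0],
    [0,0,0],
    [0,0,0],
    [0,0,0],
    [0,0,0],
    [0,0,0],
    [0,0,0],
    [0,0,0],
    [0,0,0],
  ],
  rot=[
    [0,0,0],
    [0,0,0],
    [0,0,0],
    [0,0,0],
    [0,0,0],
    [0,0,0],
    [0,0,0],
    [0,0,0],
    [0,0,0],
    [0,0,0],
  ],
  grip=[0.3,0.3,0.3,0.3,0.3,0.3,0.3,0.3,0.3,0.3],
)

```text
time_s: 6.4
eef_pos: [0.5338, -0.0554, 0.1493]
eef_rot: [-0.0, 0.545, 0.838, 0.0]
wrist_force: [0.7, -0.7, -1.5]
opening: 0.666
grasp_force: 64.8
```

```bash
python3 - <<'E'
from h import *
o=readout.get_obs();print(o['time_s'],o['eef_pos'],o['eef_rot'],o['opening'],o['wrist_force'])
a=cam('wrist');save(a,'w2.png');np.savez('w2.npz',**a)
E
```

```text
6.4 [ 0.53376762 -0.05538543  0.14928373] [-9.57665226e-06  5.45036287e-01  8.38412456e-01  6.86010212e-06] 0.6658312356801388 [ 0.69760692 -0.70996841 -1.46733022]
```

View pics/w2.png

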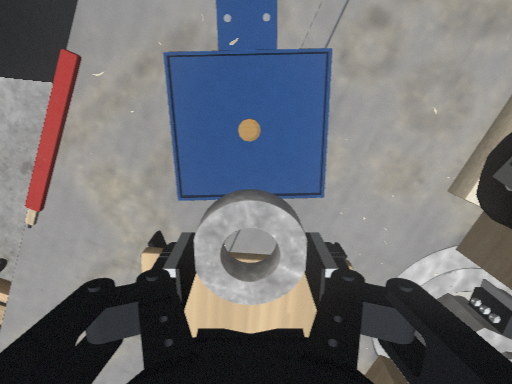

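The post is at (249,130). The tray pan spans (165..330, 50..200), and the ring is held level at about (250,245).

```bash
python3 - <<'E'
from h import *
a=dict(np.load('w2.npz'));o=readout.get_obs();hsv=cv2.cvtColor(a['color'],cv2.COLOR_RGB2HSV);H,S,V=cv2.split(hsv)
u,v=np.meshgrid(range(512),range(384))
m=(H>8)&(H<28)&(S>110)&(abs(u-249)<20)&(abs(v-130)<20)
pc=ray(a,(u[m].mean(),v[m].mean()),.012)[0];print('post',m.sum(),pc,totool(o,pc))
P=cloud(a);print('post top z',np.median(P[m][:,2]))
m=((H>100)&(H<125)&(S>120)&(v>45)&(v<215)).astype(np.uint8)
m=cv2.morphologyEx(m,cv2.MORPH_OPEN,np.ones((3,3)))
c=max(cv2.findContours(m,0,1)[0],key=cv2.contourArea)
q=(ray(a,c[:,0],.016)[:,:2]*1000).astype(np.float32);print('pan',cv2.minAreaRect(q),cv2.approxPolyDP(q.reshape(-1,1,2),10,True)[:,0])
Q=(P-o['eef_pos'])@Rq(o['eef_rot']).as_matrix()*1000
g=(abs(Q[...,0])<34)&(abs(Q[...,1])<33)&(Q[...,2]<14)&(Q[...,2]>-2)&(S<60)&(V>70)
r=Q[g];print('ring pts',len(r),r.min(0),r.max(0),np.median(r,0))
c,s,w=np.linalg.svd(r-r.mean(0),full_matrices=False)
print('normal',w[2])
k=r[abs(r[:,2]-np.median(r[:,2]))<3]
(cx,cy),rad=cv2.minEnclosingCircle(k[:,:2].astype(np.float32));print(cx,cy,rad)
E
```

```text
post 354 [ 0.51180484 -0.00767246  0.012     ] [ 52.51758543  -0.67215686 137.28332251]
post top z 0.016697035484811967
pan ((510.0992736816406, -3.7238082885742188), (136.74972534179688, 126.24235534667969), 25.278167724609375) [[423.09723   21.140633]
 [463.47153   36.712803]
 [428.8246    19.599327]
 [479.73404  -87.80328 ]
 [598.408    -31.544912]
 [546.5453    78.6987  ]]
ring pts 8144 [-29.66805902 -32.9595453   -1.99612093] [31.0238838  32.93684593 13.99916171] [4.53361445 0.43777271 5.93030429]
normal [ 0.00663564  0.00105245 -0.99997743]
4.182310104370117 -0.05560581758618355 33.89332962036133
```

Call:
play_rows(
  xyz=[
    [26,-0.3,0],
    [52,-0.7,0],
    [52,-0.7,40],
    [52,-0.7,80],
    [52,-0.7,95],
    [52,-0.7,100],
    [52,-0.7,105],
    [52,-0.7,110],
    [52,-0.7,113],
    [52,-0.7,113],
  ],
  rot=[
    [0,0,0],
    [0,0,0],
    [0,0,0],
    [0,0,0],
    [0,0,0],
    [0,0,0],
    [0,0,0],
    [0,0,0],
    [0,0,0],
    [0,0,0],
  ],
  grip=[0.3,0.3,0.3,0.3,0.3,0.3,0.3,0.3,0.3,0.3],
)

```text
time_s: 7.7
eef_pos: [0.5121, -0.0082, 0.0363]
eef_rot: [0.0, 0.545, 0.838, 0.0]
wrist_force: [0.7, -0.5, -1.1]
opening: 0.657
grasp_force: 64.8
```

Call:
play_rows(
  xyz=[
    [0,0,2],
    [0,0,4],
    [0,0,5],
    [0,0,5],
    [0,0,5],
    [0,0,5],
    [0,0,5],
    [0,0,-20],
    [0,0,-60],
    [0,0,-90],
  ],
  rot=[
    [0,0,0],
    [0,0,0],
    [0,0,0],
    [0,0,0],
    [0,0,0],
    [0,0,0],
    [0,0,0],
    [0,0,0],
    [0,0,0],
    [0,0,0],
  ],
  grip=[0.3,0.3,0.3,0.85,0.85,0.85,0.85,0.85,0.85,0.85],
)

```text
time_s: 8.95
eef_pos: [0.5124, -0.0082, 0.1279]
eef_rot: [0.001, 0.545, 0.838, 0.0]
wrist_force: [-0.2, 0.7, -0.0]
opening: 0.847
grasp_force: 0.0
```

Call:
play_rows(
  xyz=[
    [30,0,-30],
    [60,0,-70],
    [70,0,-90],
    [70,0,-90],
    [70,0,-90],
    [70,0,-90],
    [70,0,-90],
    [70,0,-90],
    [70,0,-90],
    [70,0,-90],
  ],
  rot=[
    [0,0,0],
    [0,0,0],
    [0,0,0],
    [0,0,0],
    [0,0,0],
    [0,0,0],
    [0,0,0],
    [0,0,0],
    [0,0,0],
    [0,0,0],
  ],
  grip=[1,1,1,1,1,1,1,1,1,1],
)

```text
time_s: 10.2
eef_pos: [0.4836, 0.0558, 0.2162]
eef_rot: [-0.0, 0.545, 0.838, -0.0]
wrist_force: [0.5, 0.1, 0.7]
opening: 1.0
grasp_force: 0.0
```

```bash
python3 - <<'E'
from h import *
o=readout.get_obs();print(o['time_s'],o['eef_pos'],o['eef_rot'])
a=cam('wrist');save(a,'w3.png');np.savez('w3.npz',**a)
H,S,V=cv2.split(cv2.cvtColor(a['color'],cv2.COLOR_RGB2HSV));P=cloud(a)
m=(((H<8)|(H>172))&(S>120)&(P[...,2]>.03)&(P[...,2]<.06)).astype(np.uint8)
c=max(cv2.findContours(m,0,1)[0],key=cv2.contourArea)
q=(ray(a,c[:,0],.046)[:,:2]*1000).astype(np.float32);r=cv2.minAreaRect(q);print('fin',r,totool(o,[r[0][0]/1000,r[0][1]/1000,.025]))
try: print('ring',ring(a,(.512,-.009),.019,.035,.024))
except Exception as e: print(e)
E
```

```text
10.2 [0.48360976 0.05582822 0.21624716] [-2.12196253e-05  5.45032969e-01  8.38414612e-01 -1.26215752e-05]
fin ((456.318115234375, 109.8451156616211), (26.38633155822754, 44.60505676269531), 24.640701293945312) [ 60.4404224   -3.00982804 191.24861394]
ring (((510.9041442871094, -6.544591426849365), 30.885875701904297), ((511.0607604980469, -6.692324161529541), (58.886287689208984, 60.670249938964844), 23.76972198486328), np.float64(0.02502784136460745))
```

View pics/w3.png

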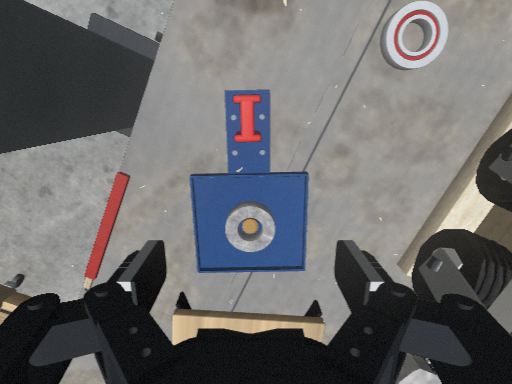

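The ring lies flat (top 25 mm) round the post at (250,228), the fin is at (247,118), and the riser's lead-ins show at (183,300) and (313,308). Next I'll get the riser axis precisely.

```bash
python3 - <<'E'
from h import *
a=dict(np.load('w3.npz'));P=cloud(a);m=(P[...,2]>.040)&(P[...,2]<.056)
pts=[]
for u in range(195,305,4):
    v=np.where(m[285:340,u])[0]
    if len(v): pts.append((u,285+v[0]))
q=ray(a,np.array(pts),.047)[:,:2]*1000
vx,vy,x,y=cv2.fitLine(q.astype(np.float32),cv2.DIST_HUBER,0,.01,.01).ravel();print('wrist front yaw y-axis',np.degrees(np.arctan2(vy,vx)),x,y,len(pts))
t=dict(np.load('top.npz'));P=cloud(t)
u,v=np.meshgrid(range(512),range(384))
m=((u>300)&(u<410)&(v>110)&(v<215)&(P[...,2]>.035)&(P[...,2]<.09)).astype(np.uint8)
m=cv2.morphologyEx(m,cv2.MORPH_OPEN,np.ones((5,5)))
c=max(cv2.findContours(m,0,1)[0],key=cv2.contourArea)
q=ray(t,c[:,0],.047)[:,:2]*1000
th=np.radians(-71);ex=np.array([np.cos(th),np.sin(th)]);ey=np.array([-ex[1],ex[0]])
C=np.array([590,-206]);l=np.c_[(q-C)@ex,(q-C)@ey]
for nm,k in dict(front=(abs(l[:,0]+100)<12)&(abs(l[:,1])<80),back=(abs(l[:,0]-100)<12)&(abs(l[:,1])<80),left=(abs(l[:,1]-95)<12)&(abs(l[:,0])<85),right=(abs(l[:,1]+95)<12)&(abs(l[:,0])<85)).items():
    f=cv2.fitLine(q[k].astype(np.float32),cv2.DIST_HUBER,0,.01,.01).ravel()
    print(nm,k.sum(),np.degrees(np.arctan(f[1]/f[0])),f[2:],'local',(f[2:]-C)@ex,(f[2:]-C)@ey)
E
```

```text
wrist front yaw y-axis 20.068169 562.38794 -100.87204 28
front 53 19.83585 [ 556.6607  -111.84741] local -99.87723335098211 -0.8698379074217639
back 53 19.511702 [ 619.21375 -301.0211 ] local 99.35526852598625 -3.313701468453034
left 57 -69.90055 [ 677.9988  -173.35791] local -2.2141021234811746 93.83170540331429
right 62 -70.18112 [ 502.10446 -237.42412] local 1.0960991313874258 -93.33755631976585
```

Call:
play_rows(
  xyz=[
    [30,-1.5,10],
    [60,-3,40],
    [60.4,-3,90],
    [60.4,-3,140],
    [60.4,-3,175],
    [60.4,-3,186],
    [60.4,-3,186],
    [60.4,-3,186],
    [60.4,-3,186],
    [60.4,-3,186],
  ],
  rot=[
    [0,0,-0.012],
    [0,0,-0.023],
    [0,0,-0.023],
    [0,0,-0.023],
    [0,0,-0.023],
    [0,0,-0.023],
    [0,0,-0.023],
    [0,0,-0.023],
    [0,0,-0.023],
    [0,0,-0.023],
  ],
  grip=[1,1,1,1,1,1,1,0,0,0],
)

```text
time_s: 11.5
eef_pos: [0.457, 0.1098, 0.0312]
eef_rot: [0.001, 0.535, 0.845, 0.0]
wrist_force: [0.6, 0.7, -1.0]
opening: 0.374
grasp_force: 0.0
```

Call:
play_rows(
  xyz=[
    [0,0,0],
    [0,0,0],
    [0,0,0],
    [0,0,0],
    [0,0,0],
    [0,0,0],
    [0,0,0],
    [0,0,0],
    [0,0,0],
    [0,0,0],
  ],
  rot=[
    [0,0,0],
    [0,0,0],
    [0,0,0],
    [0,0,0],
    [0,0,0],
    [0,0,0],
    [0,0,0],
    [0,0,0],
    [0,0,0],
    [0,0,0],
  ],
  grip=[0,0,0,0,0,0,0,0,0,0],
)

```text
time_s: 12.75
eef_pos: [0.4566, 0.1098, 0.0309]
eef_rot: [0.0, 0.535, 0.845, 0.0]
wrist_force: [-2.0, -0.4, 7.4]
opening: 0.154
grasp_force: 59.8
```

Call:
play_rows(
  xyz=[
    [0,2,-0.5],
    [0,5,-0.5],
    [-1,8,-0.5],
    [-1,11,-0.5],
    [-1,14,-0.5],
    [-1.6,16,-0.5],
    [-1.6,17.6,-0.5],
    [-1.6,17.6,-0.5],
    [-1.6,17.6,-0.5],
    [-1.6,17.6,-0.5],
  ],
  rot=[
    [0,0,0.013],
    [0,0,0.026],
    [0,0,0.04],
    [0,0,0.053],
    [0,0,0.066],
    [0,0,0.08],
    [0,0,0.0925],
    [0,0,0.0925],
    [0,0,0.0925],
    [0,0,0.0925],
  ],
  grip=[0,0,0,0,0,0,0,0,0,0],
)

```text
time_s: 14.0
eef_pos: [0.4712, 0.1161, 0.0309]
eef_rot: [-0.002, 0.574, 0.819, -0.001]
wrist_force: [-9.2, -0.6, 12.5]
opening: 0.156
grasp_force: 60.6
```

```bash
python3 - <<'E'
from h import *
o=readout.get_obs();print(o['time_s'],o['eef_pos'],o['eef_rot'],o['wrist_force'],o['torque'])
a=cam('top');np.savez('top2.npz',**a)
H,S,V=cv2.split(cv2.cvtColor(a['color'],cv2.COLOR_RGB2HSV))
w=cam('wrist')
th=np.radians(-70);ex=np.array([np.cos(th),np.sin(th)]);ey=np.array([-ex[1],ex[0]]);C=np.array([590,-206])
m=((H>100)&(H<125)&(S>110)).astype(np.uint8);m[:150]=0;m[240:]=0;m[:,:225]=0;m[:,325:]=0
m=cv2.morphologyEx(m,cv2.MORPH_OPEN,np.ones((3,3)))
q=[]
c=max(cv2.findContours(m,0,1)[0],key=cv2.contourArea)
q=ray(a,c[:,0],.014)[:,:2]*1000-C;l=np.c_[q@ex,q@ey]
print('pan local min/max',l.min(0),l.max(0))
for lo,hi in((-260,-230),(-230,-200),(-200,-170)):
    k=l[(l[:,0]>lo)&(l[:,0]<hi)];print(lo,k[:,1].min(),k[:,1].max())
p=(np.array(o['eef_pos'])[:2]*1000-C);print('tcp local',p@ex,p@ey)
k=np.hstack([a['color'][110:250,215:415]]);k=cv2.resize(k,None,fx=4,fy=4,interpolation=2)
cv2.imwrite('pics/t2.png',k[...,::-1])
E
```

```text
14.0 [0.4711767  0.11612467 0.03085704] [-0.00168191  0.57396518  0.81887726 -0.00108242] [-9.21800786 -0.60867435 12.52245319] [-0.19344144  1.06988028 -0.21129482]
pan local min/max [-276.87859921  -70.77475031] [-147.32126188   65.63991727]
-260 -70.00737417375187 65.63991726855373
-230 -70.77475030605743 65.4010221625325
-200 -70.22899629710876 65.34447501894076
tcp local -343.33813496122116 -1.4842494749118624
```

View pics/t2.png

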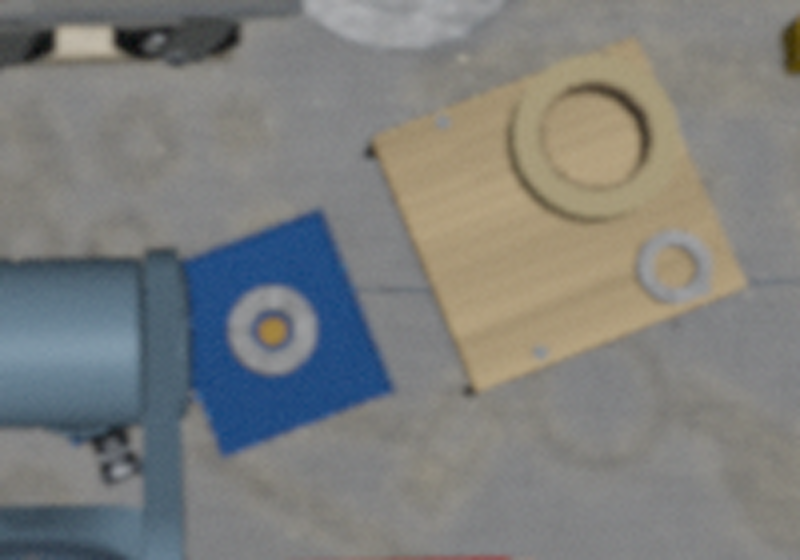

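The tray is now square to the bay, with the pan centre about 2 mm off in -y and the ring still centred on the post at (272,330) in the crop. I'll ease the downward load and advance.

Call:
play_rows(
  xyz=[
    [0,0,-1],
    [-3,1,-1],
    [-7,2,-1],
    [-11,2,-1],
    [-15,2,-1],
    [-19,2,-1],
    [-23,2,-1],
    [-27,2,-1],
    [-30,2,-1],
    [-30,2,-1],
  ],
  rot=[
    [0,0,0],
    [0,0,0],
    [0,0,0],
    [0,0,0],
    [0,0,0],
    [0,0,0],
    [0,0,0],
    [0,0,0],
    [0,0,0],
    [0,0,0],
  ],
  grip=[0,0,0,0,0,0,0,0,0,0],
)

```text
time_s: 15.35
eef_pos: [0.4853, 0.088, 0.0318]
eef_rot: [0.0, 0.574, 0.819, -0.0]
wrist_force: [-0.0, -0.5, -5.6]
opening: 0.156
grasp_force: 58.3
```

Call:
play_rows(
  xyz=[
    [-3,0,0.6],
    [-8,0,0.6],
    [-13,0,0.6],
    [-18,0,0.6],
    [-23,0,0.6],
    [-28,0,0.6],
    [-33,0,0.6],
    [-38,0,0.6],
    [-43,0,0.6],
    [-45,0,0.6],
  ],
  rot=[
    [0,0,0],
    [0,0,0],
    [0,0,0],
    [0,0,0],
    [0,0,0],
    [0,0,0],
    [0,0,0],
    [0,0,0],
    [0,0,0],
    [0,0,0],
  ],
  grip=[0,0,0,0,0,0,0,0,0,0],
)

```text
time_s: 16.6
eef_pos: [0.5006, 0.0458, 0.0312]
eef_rot: [0.0, 0.574, 0.819, 0.0]
wrist_force: [-0.6, 1.8, -3.7]
opening: 0.153
grasp_force: 58.6
```

Call:
play_rows(
  xyz=[
    [-4,0,0.1],
    [-10,0,0.1],
    [-17,0,0.1],
    [-24,0,0.1],
    [-31,0,0.1],
    [-38,0,0.1],
    [-45,0,0.1],
    [-52,0,0.1],
    [-58,0,0.1],
    [-60,0,0.1],
  ],
  rot=[
    [0,0,0],
    [0,0,0],
    [0,0,0],
    [0,0,0],
    [0,0,0],
    [0,0,0],
    [0,0,0],
    [0,0,0],
    [0,0,0],
    [0,0,0],
  ],
  grip=[0,0,0,0,0,0,0,0,0,0],
)

```text
time_s: 17.85
eef_pos: [0.5211, -0.0107, 0.0311]
eef_rot: [0.0, 0.574, 0.819, 0.0]
wrist_force: [-0.4, 1.6, -2.6]
opening: 0.154
grasp_force: 58.7
```

```bash
cat > st.py <<'E'
from h import *
o=readout.get_obs();th=np.radians(-70);ex=np.array([np.cos(th),np.sin(th)]);ey=np.array([-ex[1],ex[0]]);C=np.array([590,-206])
p=o['eef_pos'][:2]*1000-C;f=o['wrist_force']
print(o['time_s'],'local',(p@ex).round(2),(p@ey).round(2),'front',(p@ex+195+100).round(1),'F',(f[:2]@ex).round(2),(f[:2]@ey).round(2),f[2].round(2),'z',o['eef_pos'][2],'tq',o['torque'].round(2))
E
python3 st.py; python3 - <<'E'
from h import *
a=cam('wrist');save(a,'w4.png')
E
```

```text
17.85 local -207.05 2.05 front 87.9 F -1.63 0.11 -2.6 z 0.031085140429921616 tq [0.34 0.09 0.02]
```

View pics/w4.png

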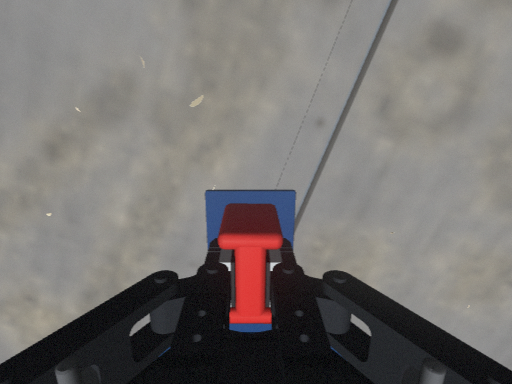

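The fin waist at (250,280) is gripped squarely. The tray is sliding freely (about 1.6 N of friction), and the ring's leading edge is already under the deck.

Call:
play_rows(
  xyz=[
    [-3,0,0],
    [-7,0,0],
    [-11,0,0],
    [-15,0,0],
    [-19,0,0],
    [-22,0,0],
    [-25,0,0],
    [-27,0,0],
    [-29,0,0],
    [-30,0,0],
  ],
  rot=[
    [0,0,0],
    [0,0,0],
    [0,0,0],
    [0,0,0],
    [0,0,0],
    [0,0,0],
    [0,0,0],
    [0,0,0],
    [0,0,0],
    [0,0,0],
  ],
  grip=[0,0,0,0,0,0,0,0,0,0],
)

```text
time_s: 19.15
eef_pos: [0.5312, -0.0386, 0.0311]
eef_rot: [-0.0, 0.574, 0.819, -0.0]
wrist_force: [-0.9, 2.1, -4.5]
opening: 0.155
grasp_force: 58.7
```

Call:
play_rows(
  xyz=[
    [-1,0,0],
    [-2,0,0],
    [-3,0,0],
    [-4,0,0],
    [-5,0,0],
    [-6,0,0],
    [-7,0,0],
    [-8,0,0],
    [-8,0,0],
    [-8,0,0],
  ],
  rot=[
    [0,0,0],
    [0,0,0],
    [0,0,0],
    [0,0,0],
    [0,0,0],
    [0,0,0],
    [0,0,0],
    [0,0,0],
    [0,0,0],
    [0,0,0],
  ],
  grip=[0,0,0,0,0,0,0,0,0,0],
)

```text
time_s: 20.4
eef_pos: [0.534, -0.0462, 0.0311]
eef_rot: [0.0, 0.574, 0.819, -0.0]
wrist_force: [-0.2, 0.8, -4.0]
opening: 0.156
grasp_force: 58.6
```

```bash
python3 st.py
```

```text
20.4 local -169.31 2.0 front 125.7 F -0.78 0.08 -4.01 z 0.031126583829711826 tq [ 0.14  0.09 -0.03]
```

Call:
play_rows(
  xyz=[
    [-1,0,0],
    [-2,0,0],
    [-3,0,0],
    [-4,0,0],
    [-5,0,0],
    [-6,0,0],
    [-7,0,0],
    [-7,0,0],
    [-7,0,0],
    [-7,0,0],
  ],
  rot=[
    [0,0,0],
    [0,0,0],
    [0,0,0],
    [0,0,0],
    [0,0,0],
    [0,0,0],
    [0,0,0],
    [0,0,0],
    [0,0,0],
    [0,0,0],
  ],
  grip=[0,0,0,0,0,0,0,0,0,0],
)

```text
time_s: 21.65
eef_pos: [0.5364, -0.0528, 0.0311]
eef_rot: [0.0, 0.574, 0.819, -0.0]
wrist_force: [-1.4, 0.4, -4.9]
opening: 0.155
grasp_force: 58.6
```

```bash
python3 st.py
```

```text
21.65 local -162.33 2.03 front 132.7 F -0.9 -1.19 -4.9 z 0.031132186383153005 tq [ 0.11  0.12 -0.03]
```

Call:
play_rows(
  xyz=[
    [-0.5,0,0],
    [-1,0,0],
    [-1.5,0,0],
    [-2,0,0],
    [-2.5,0,0],
    [-3,0,0],
    [-3.5,0,0],
    [-4,0,0],
    [-4.5,0,0],
    [-5,0,0],
  ],
  rot=[
    [0,0,0],
    [0,0,0],
    [0,0,0],
    [0,0,0],
    [0,0,0],
    [0,0,0],
    [0,0,0],
    [0,0,0],
    [0,0,0],
    [0,0,0],
  ],
  grip=[0,0,0,0,0,0,0,0,0,0],
)

```text
time_s: 22.9
eef_pos: [0.5375, -0.0562, 0.0309]
eef_rot: [-0.001, 0.574, 0.819, 0.0]
wrist_force: [-2.2, 8.6, -1.0]
opening: 0.155
grasp_force: 59.0
```

```bash
python3 st.py
```

```text
22.9 local -158.7 1.86 front 136.3 F -8.88 0.89 -1.0 z 0.03090428946329053 tq [1.   0.21 0.04]
```

Call:
play_rows(
  xyz=[
    [-0.2,0,0],
    [-0.4,0,0],
    [-0.6,0,0],
    [-0.8,0,0],
    [-1,0,0],
    [-1,0,0],
    [-1,0,0],
    [-1,0,0],
    [-1,0,0],
    [-1,0,0],
  ],
  rot=[
    [0,0,0],
    [0,0,0],
    [0,0,0],
    [0,0,0],
    [0,0,0],
    [0,0,0],
    [0,0,0],
    [0,0,0],
    [0,0,0],
    [0,0,0],
  ],
  grip=[0,0,0,0,0,0,0,0,0,0],
)

```text
time_s: 24.15
eef_pos: [0.5378, -0.0571, 0.0309]
eef_rot: [-0.001, 0.574, 0.819, 0.0]
wrist_force: [-2.1, 6.8, -2.1]
opening: 0.152
grasp_force: 59.0
```

```bash
python3 st.py
```

```text
24.15 local -157.73 1.86 front 137.3 F -7.16 0.33 -2.09 z 0.030928769033552454 tq [0.92 0.17 0.04]
```

The stop gave way without the force rising, so this is the soft travel.

Call:
play_rows(
  xyz=[
    [-0.3,0,0],
    [-0.6,0,0],
    [-0.9,0,0],
    [-1.2,0,0],
    [-1.5,0,0],
    [-1.8,0,0],
    [-2.1,0,0],
    [-2.4,0,0],
    [-2.7,0,0],
    [-3,0,0],
  ],
  rot=[
    [0,0,0],
    [0,0,0],
    [0,0,0],
    [0,0,0],
    [0,0,0],
    [0,0,0],
    [0,0,0],
    [0,0,0],
    [0,0,0],
    [0,0,0],
  ],
  grip=[0,0,0,0,0,0,0,0,0,0],
)

```text
time_s: 25.4
eef_pos: [0.5388, -0.0599, 0.0309]
eef_rot: [-0.001, 0.574, 0.819, 0.0]
wrist_force: [-2.3, 7.4, -2.0]
opening: 0.159
grasp_force: 59.0
```

```bash
python3 st.py
```

```text
25.4 local -154.78 1.85 front 140.2 F -7.78 0.38 -1.96 z 0.03091140824015155 tq [0.98 0.22 0.01]
```

Call:
play_rows(
  xyz=[
    [-0.3,0,0],
    [-0.6,0,0],
    [-0.9,0,0],
    [-1.2,0,0],
    [-1.5,0,0],
    [-1.8,0,0],
    [-2,0,0],
    [-2,0,0],
    [-2,0,0],
    [-2,0,0],
  ],
  rot=[
    [0,0,0],
    [0,0,0],
    [0,0,0],
    [0,0,0],
    [0,0,0],
    [0,0,0],
    [0,0,0],
    [0,0,0],
    [0,0,0],
    [0,0,0],
  ],
  grip=[0,0,0,0,0,0,0,0,0,0],
)

```text
time_s: 26.65
eef_pos: [0.5395, -0.0618, 0.0309]
eef_rot: [-0.001, 0.574, 0.819, 0.0]
wrist_force: [-2.4, 7.5, -1.6]
opening: 0.152
grasp_force: 59.0
```

```bash
python3 st.py
```

```text
26.65 local -152.76 1.88 front 142.2 F -7.81 0.33 -1.58 z 0.03091963855686619 tq [0.95 0.19 0.02]
```

Call:
play_rows(
  xyz=[
    [-0.2,0,0],
    [-0.4,0,0],
    [-0.6,0,0],
    [-0.8,0,0],
    [-1,0,0],
    [-1,0,0],
    [-1,0,0],
    [-1,0,0],
    [-1,0,0],
    [-1,0,0],
  ],
  rot=[
    [0,0,0],
    [0,0,0],
    [0,0,0],
    [0,0,0],
    [0,0,0],
    [0,0,0],
    [0,0,0],
    [0,0,0],
    [0,0,0],
    [0,0,0],
  ],
  grip=[0,0,0,0,0,0,0,0,0,0],
)

```text
time_s: 27.9
eef_pos: [0.5398, -0.0627, 0.0309]
eef_rot: [-0.001, 0.574, 0.819, 0.0]
wrist_force: [-2.6, 7.2, -1.9]
opening: 0.158
grasp_force: 59.0
```

```bash
python3 st.py
```

```text
27.9 local -151.78 1.84 front 143.2 F -7.61 0.03 -1.93 z 0.03090344665997598 tq [ 0.97  0.2  -0.01]
```

Call:
play_rows(
  xyz=[
    [-0.2,0,0],
    [-0.4,0,0],
    [-0.6,0,0],
    [-0.8,0,0],
    [-1,0,0],
    [-1,0,0],
    [-1,0,0],
    [-1,0,0],
    [-1,0,0],
    [-1,0,0],
  ],
  rot=[
    [0,0,0],
    [0,0,0],
    [0,0,0],
    [0,0,0],
    [0,0,0],
    [0,0,0],
    [0,0,0],
    [0,0,0],
    [0,0,0],
    [0,0,0],
  ],
  grip=[0,0,0,0,0,0,0,0,0,0],
)

```text
time_s: 29.15
eef_pos: [0.5402, -0.0637, 0.0309]
eef_rot: [-0.001, 0.574, 0.819, 0.0]
wrist_force: [-1.4, 6.9, -1.4]
opening: 0.157
grasp_force: 59.0
```

```bash
python3 st.py
```

```text
29.15 local -150.77 1.83 front 144.2 F -6.97 1.01 -1.41 z 0.030916060678025378 tq [1.   0.19 0.02]
```

Call:
play_rows(
  xyz=[
    [-0.2,0,0],
    [-0.4,0,0],
    [-0.6,0,0],
    [-0.8,0,0],
    [-1,0,0],
    [-1,0,0],
    [-1,0,0],
    [-1,0,0],
    [-1,0,0],
    [-1,0,0],
  ],
  rot=[
    [0,0,0],
    [0,0,0],
    [0,0,0],
    [0,0,0],
    [0,0,0],
    [0,0,0],
    [0,0,0],
    [0,0,0],
    [0,0,0],
    [0,0,0],
  ],
  grip=[0,0,0,0,0,0,0,0,0,0],
)

```text
time_s: 30.4
eef_pos: [0.5405, -0.0646, 0.0309]
eef_rot: [-0.001, 0.574, 0.819, 0.0]
wrist_force: [-2.0, 7.9, -1.3]
opening: 0.154
grasp_force: 59.0
```

```bash
python3 st.py
```

```text
30.4 local -149.78 1.84 front 145.2 F -8.13 0.84 -1.3 z 0.030915256196807715 tq [0.96 0.19 0.1 ]
```

Call:
play_rows(
  xyz=[
    [-0.2,0,0],
    [-0.4,0,0],
    [-0.6,0,0],
    [-0.8,0,0],
    [-1,0,0],
    [-1,0,0],
    [-1,0,0],
    [-1,0,0],
    [-1,0,0],
    [-1,0,0],
  ],
  rot=[
    [0,0,0],
    [0,0,0],
    [0,0,0],
    [0,0,0],
    [0,0,0],
    [0,0,0],
    [0,0,0],
    [0,0,0],
    [0,0,0],
    [0,0,0],
  ],
  grip=[0,0,0,0,0,0,0,0,0,0],
)

```text
time_s: 31.65
eef_pos: [0.5408, -0.0654, 0.0309]
eef_rot: [-0.001, 0.574, 0.819, 0.0]
wrist_force: [-1.9, 8.1, -1.1]
opening: 0.158
grasp_force: 59.0
```

```bash
python3 st.py
```

```text
31.65 local -148.98 1.86 front 146.0 F -8.25 0.98 -1.12 z 0.030916039433626835 tq [ 1.02  0.2  -0.01]
```

Call:
play_rows(
  xyz=[
    [-0.2,0,0],
    [-0.4,0,0],
    [-0.6,0,0],
    [-0.8,0,0],
    [-0.8,0,0],
    [-0.8,0,0],
    [-0.8,0,0],
    [-0.8,0,0],
    [-0.8,0,0],
    [-0.8,0,0],
  ],
  rot=[
    [0,0,0],
    [0,0,0],
    [0,0,0],
    [0,0,0],
    [0,0,0],
    [0,0,0],
    [0,0,0],
    [0,0,0],
    [0,0,0],
    [0,0,0],
  ],
  grip=[0,0,0,0,0,0,0,0,0,0],
)

```text
time_s: 32.9
eef_pos: [0.5408, -0.0654, 0.0309]
eef_rot: [-0.002, 0.574, 0.819, 0.001]
wrist_force: [-4.0, 10.9, 0.5]
opening: 0.154
grasp_force: 59.3
```

```bash
python3 st.py
```

```text
32.9 local -148.98 1.82 front 146.0 F -11.59 -0.06 0.55 z 0.030890601643060275 tq [ 1.46  0.3  -0.  ]
```

The stop is solid: no motion while the force rose to 11.6 N, with no side load. I'll relax the push and let go.

Call:
play_rows(
  xyz=[
    [0.6,0,0],
    [1.2,0,0],
    [1.8,0,0],
    [1.8,0,0],
    [1.8,0,0],
    [1.8,0,0],
    [1.8,0,0],
    [1.8,0,0],
    [1.8,0,0],
    [1.8,0,0],
  ],
  rot=[
    [0,0,0],
    [0,0,0],
    [0,0,0],
    [0,0,0],
    [0,0,0],
    [0,0,0],
    [0,0,0],
    [0,0,0],
    [0,0,0],
    [0,0,0],
  ],
  grip=[0,0,0,0,0.15,0.3,0.5,0.7,0.8,0.8],
)

```text
time_s: 34.15
eef_pos: [0.5411, -0.0659, 0.0311]
eef_rot: [0.0, 0.574, 0.819, -0.0]
wrist_force: [0.6, -0.3, -0.1]
opening: 0.799
grasp_force: 0.0
```

```bash
python3 st.py
```

```text
34.15 local -148.39 2.01 front 146.6 F 0.52 0.49 -0.12 z 0.031148582798675647 tq [ 0.04 -0.03  0.  ]
```

Call:
play_rows(
  xyz=[
    [0,0,-10],
    [0,0,-35],
    [0,0,-70],
    [0,0,-110],
    [20,0,-140],
    [60,0,-160],
    [100,0,-160],
    [100,0,-160],
    [100,0,-160],
    [100,0,-160],
  ],
  rot=[
    [0,0,0],
    [0,0,0],
    [0,0,0],
    [0,0,0],
    [0,0,0],
    [0,0,0],
    [0,0,0],
    [0,0,0],
    [0,0,0],
    [0,0,0],
  ],
  grip=[0.8,0.8,0.8,0.8,0.8,0.8,0.8,0.8,0.8,0.8],
)

```text
time_s: 35.4
eef_pos: [0.5073, 0.0274, 0.1911]
eef_rot: [0.0, 0.574, 0.819, -0.0]
wrist_force: [0.2, 0.2, -0.1]
opening: 0.801
grasp_force: 0.0
```

```bash
python3 - <<'E'
from h import *
a=cam('side');k=cv2.resize(a['color'][180:310,180:340],None,fx=4,fy=4,interpolation=2);cv2.imwrite('pics/s2.png',k[...,::-1])
E
```

```text
(no output)
```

View pics/s2.png

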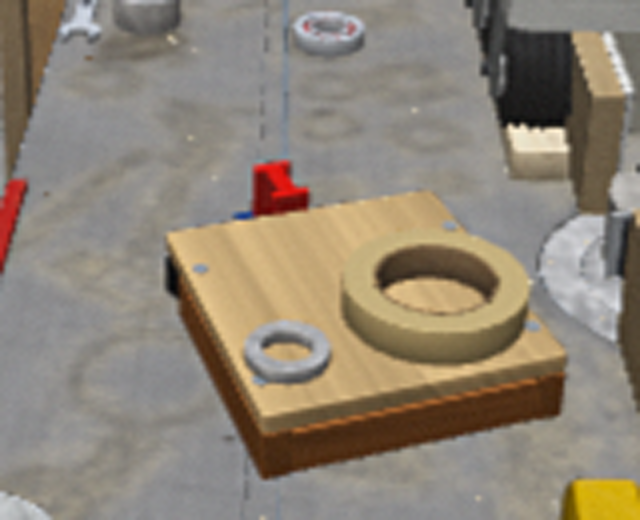

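The tray is under the riser with its fin upright at (280,190). The tape and small ring are undisturbed, and the hand is clear.

```bash
python3 -c "
from bench import ctrl;print(ctrl.hand_in())"
```

```text
the job is handed in; nothing more can be done
None
```

The job is handed in: the 20 mm ring lies flat round the brass post, and the tray is under the riser, released and flat. The stop gave about 8 N of steady resistance (friction included) and then went solid at about 12 N, so I took it as fully home; its position can't be seen directly.

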